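Tilt the flow-cell module out of its foam and turn it over

ROBOT

A 6-joint arm with a two-finger parallel gripper is mounted at the origin on a cart in front of the work surface, level with it; the furniture and walls round the work are solid. World frame = base frame: x ahead of the robot, y to its left, z up, the work surface at z = 0. Lengths are in m, angles in rad, forces in N, time in s.
With the tool pointing down it reaches from about 0.425 to 0.95 m from the base axis. Payload 14.7 kg.
Tool frame: the origin (TCP) lies at the very end of the fingers, on their centre line; the grasp point (between the pads) lies 19 mm behind it; z points along the fingers, y is the line along which they close (so a half turn about z gives the same grasp; the last joint's range is limited). The gripper opens to 85 mm and grips with 20 to 120 N. Pads are 22 mm wide; open, the fingers measure 114 mm over their backs; the gripper's body (76 mm by 85 mm) begins 54 mm behind the grasp point. The pads swing forward as they close: fully open they stand 13 mm farther back than shut.
Start: joints at [1.19, 0.48, 1.596, -0, 1.065, -0.047], TCP at [0.213, 0.614, 0.231] pointing down, gripper open.
Joint ranges: [-2.75, 2.75], [-0.82, 2.05], [0.23, 2.67], [-1.56, 4.7], [0.09, 2.69], [-2.92, 2.92]. Speed limits (rad/s): [1.89, 1.89, 2.39, 3.01, 3.01, 3.01].

INTERFACE

Orientations are given as a unit quaternion [w, x, y, z].
In Python, from station import * gives the robot as it stands. The module is installed in compiled form; this text tells all that it offers. Calls block until the motion is done:
- move_ptp(position, orientation): joint-space move of the TCP to a pose.
- move_l(position, rotation=None, max_speed=0.15, max_force=None): straight line of the TCP; rotation=None keeps the orientation; max_speed is the mean speed in m/s. With max_force (N) it stops when the force on the tool has changed by that much, and returns True; else False.
- goto_joints(angles): joint-space move.
- command_gripper(opening, f_grip=None): opening from 0.0 (shut) to 1.0 (fully open); f_grip is the grip in N (None keeps the last); returns when the fingers have stopped.
- wait(seconds).
- solve_ik(position, orientation): joint angles nearest the present ones, or None.
- get_image(name): name is "side" or "top"; returns the picture (480x640x3 uint8, red, green, blue); there is no depth.
- calibration(name): a dict with "mtx" (3x3 intrinsics, pixels), "position" and "attitude" of the camera in the world. Camera axes: x right, y down, z forward; pixel columns grow to the right and rows downward; lengths in m; the calibration is good to about 2 mm. A picture is of the moment at which its call begins. calibration takes no time and is no camera call.
A pose or a line that the arm cannot do raises MotionError and nothing moves.
- hand_in(): hands the job in; it is judged then, once.
Trained networks look in the newest picture that a camera, given by its name, has taken for a name from the list of things; names that differ only in an ending like _2 or _b are one class to them, and where a whole thing is asked for, a point or a joint stands for the part that bears it (a point fixed in the world has none). Each returns a list of dicts, best first, with "confidence" (0 to 1); they miss things now and then, are a little off and sometimes report something else, mostly with a low value. They report only what shows in the picture. A call takes as long as a camera call. They do not tell look-alikes from the thing itself.
- find_in(camera, thing): "position" ([x, y, z] in m, in world coordinates, good to about 4 mm: the middle of the surface that is visible of it).
Readings, each from a call of its own:
- get_time_s(): time.
- get_qpos(): joint angles.
- get_joint_velocities(): joint speeds.
- get_joint_efforts(): joint torques, N m.
- get_ee_pos(): TCP position.
- get_tool_rot(): TCP orientation.
- get_ft_force(): force on the tool from outside, world axes, zero at the start.
- get_wrist_torque(): the same for the moment, N m.
- get_grip_width(): opening from 0.0 (shut) to 1.0 (fully open).
- get_grasp_force(): force on a finger pad.
Only numpy, scipy, OpenCV 4.12 (cv2) and the standard library are available. Lean on these libraries where they do the work, as an engineer would, in place of code of your own. Each camera call takes 0.05 s, during which the arm holds its last target. There are 200 camera calls.

TASK

Take the metal flow-cell module out of its foam case and lay it in the shallow parts tray, turned over so that the window now hidden underneath faces up. Its far end is tucked under a steel keeper plate, so raise the free end between the finger wells first and draw the module out from under the plate. Keep it under control all the way down - never let it fall or topple over - set it down gently and flat on the tray floor, and do not disturb the beaker, the small carton or the small brown bottle.

Things in the scene. Friction and masses are not known exactly. Their poses are not given: they have to be found in the camera images.
- module_center (a point): Centre (half-way up) of the module: an aluminium block 46 mm wide (its x), 96 long (its y), 30 thick (its z), 0.14 to 0.28 kg, faces flat, edges rounded 2 mm. In the case its z points up and shows the ribbed back; the round 35 mm window is on the -z face, hidden underneath. The free end with two brass ports is at -y, the tucked end at +y. It stands upright on its 46 x 30 mm ends.
- module_far (a point): Centre of the module's +y end face (the tucked end), 48 mm from module_center.
- case: Foam-lined case, fixed to the worktop, stiff foam that does not give. Origin on its underside below the pocket's centre, z up, y along the pocket towards the keeper; 136 mm wide in x, from y = -105 to +85 mm. Foam top 28 mm, shell rim 30 mm above the worktop. Finger wells on both sides of the free end: 24.5 to 64 mm from the centre line, y = -101 to -10 mm, floor 5 mm above the worktop.
- pocket (a point): Centre of the pocket floor, 8 mm above the worktop, axes as the case. The pocket is 49 x 99 mm: 1.5 mm play all round the module, whose back is 38 mm above the worktop, 10 mm proud of the foam. At -y it ends in a wall 14 mm thick and as high as the foam; at +y in a foot wall only 6 mm high, with 12 mm of free room behind above it.
- keeper (a point): Middle of the lower front edge of the keeper: a fixed steel plate 84 mm wide (case x), underside 41 mm, top 45 mm above the worktop, from y = 40 to 66 mm of the case, so over the last 8 mm of the module, 3 mm above its back. It stops a straight lift. With the free end raised about 15 degrees about the far lower edge, the module clears the end wall and can be drawn out towards -y and up.
- tray: Shallow pale parts tray, fixed to the worktop, 160 mm (its x) by 240 mm (its y), 22 mm high, walls 2 mm, floor top 2 mm above the worktop. Origin at the centre of its underside, z up.
- beaker: Glass beaker, 56 mm across, 65 mm high, standing loose behind the work; origin at the centre of its underside. Leave alone.
- carton: Small closed carton, 45 x 70 mm, 35 mm high, loose; origin at the centre of its underside. Leave alone.
- bottle: Small brown bottle with screw cap, 28 mm across, 62 mm high, standing loose; origin at the centre of its underside. Leave alone.
Not all that is in view belongs to the job. Leave any red look-alike of the part that bears module_center alone.

How it is judged:
On the way:
1. the free end is raised first: the module is tilted by more than 8 degrees while its far end is still in the keeper end of the pocket (angle between module_center's own z axis and vertical between 0.14 and 1 rad and y of module_far in the frame of pocket above 0.026 m and z of module_far in the frame of pocket below 0.026 m), for 0.1 s.
At the end, for the whole second after the job is handed in: The module lies at rest, released, flat on the tray floor (within 4 degrees, centre 13 to 21 mm above the tray's underside) with its window up, its centre within the tray (60 mm of the tray's centre across, 100 mm along). The three bystanders are where they were (angle between module_center's own z axis and vertical above 3.07 rad and x of module_center in the frame of tray between -0.06 and 0.06 m and y of module_center in the frame of tray between -0.1 and 0.1 m and z of module_center in the frame of tray between 0.013 and 0.021 m and linear speed of module below 0.02 m/s); the robot touches nothing.
It fails at once if the module falls or topples over (spins faster than 8 rad/s) (angular speed of module above 8 rad/s).
It fails at once if the module is dropped (moves faster than 0.5 m/s while no finger holds it) (linear speed of module above 0.5 m/s and contact force between the fingers and module below 0.1 N).
It fails at once if the module is banged down on the tray (more than 80 N) (contact force between module and tray above 80 N).
It fails at once if a bystander is moved more than 20 mm or tipped (distance of any of beaker, carton, bottle from where it was at the start of the episode above 0.02 m or angle between any of beaker, bottle's own z axis and vertical above 0.4 rad).
It also fails if it takes over 48 s, if anything falls off the work surface, if the arm or the gripper's body presses on something with over 40 N, if the wrist force passes 120 N, or if a joint passes its speed limit or range.

## Working session

There is one attempt and no reset: what is moved stays moved. The work goes in short steps, each a Python script; the robot and the scene stay as the last script left them, time stands still between calls to the robot, and variables do not carry over. Pictures are saved under pics/ and viewed, at most 10 in all, crops included, and the job is handed in when it is done.

```bash
mkdir -p pics; cat > /tmp/a.py <<'E'
from station import *
import cv2,numpy as np
for c in ["top","side"]:
    im=get_image(c); cv2.imwrite(f"pics/{c}0.png",im[:,:,::-1])
    k=calibration(c); print(c,np.array(k["mtx"]).tolist(),k["position"],k["attitude"])
    for t in ["module_center","case","keeper","tray","beaker","carton","bottle"]:
        print(t,[(np.round(d["position"],3).tolist(),round(d["confidence"],2)) for d in find_in(c,t)])
print(get_time_s(),get_ee_pos(),get_tool_rot())
E
python3 /tmp/a.py
```

```text
top [[621.3646983670499, 0.0, 319.64719278386883], [0.0, 621.3646983670499, 228.94820983062343], [0.0, 0.0, 1.0]] [0.3469965  0.04576251 1.27946345] [-0.07467837  0.72620394 -0.67990706  0.06911853]
module_center [([0.476, 0.203, 0.041], 0.8), ([0.426, 0.375, 0.028], 0.67)]
case [([0.478, 0.194, 0.029], 0.69)]
keeper []
tray [([0.505, -0.157, -0.0], 0.86), ([0.474, 0.204, 0.037], 0.57)]
beaker [([0.728, -0.088, 0.029], 0.96)]
carton [([0.717, 0.074, 0.038], 0.62)]
bottle [([0.727, -0.244, 0.04], 0.74), ([0.48, 0.199, 0.044], 0.31)]
side [[614.6437600000309, 0.0, 321.7849975187852], [0.0, 614.6437600000309, 239.45100250398266], [0.0, 0.0, 1.0]] [ 0.44173079 -1.01332514  0.92960431] [-0.43274691  0.8991742  -0.062523    0.01751399]
module_center [([0.479, 0.195, 0.036], 0.87), ([0.424, 0.361, 0.027], 0.58), ([0.478, 0.18, 0.028], 0.25)]
case [([0.479, 0.174, 0.025], 0.97)]
keeper [([0.481, 0.182, 0.025], 0.9)]
tray [([0.504, -0.158, 0.005], 0.93), ([0.712, 0.063, 0.032], 0.2)]
beaker [([0.718, -0.102, 0.042], 0.66)]
carton [([0.713, 0.058, 0.034], 0.94)]
bottle [([0.725, -0.265, 0.036], 0.74)]
0.8 [0.21293216 0.61413846 0.23131771] [-5.74298605e-06  1.66133806e-01  9.86103219e-01  1.60928535e-05]
```

View pics/top0.png

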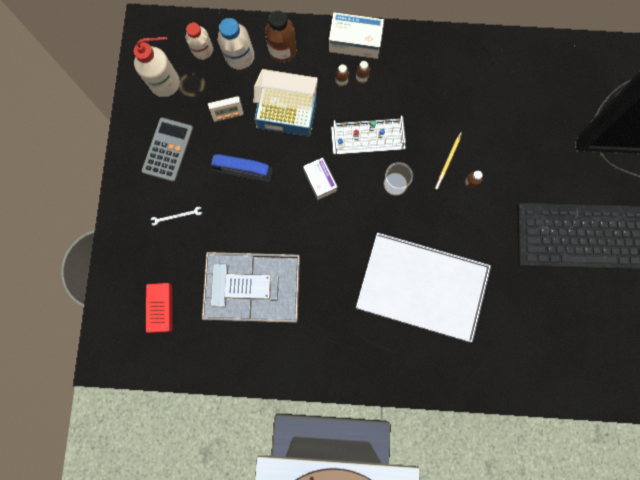

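View pics/side0.png

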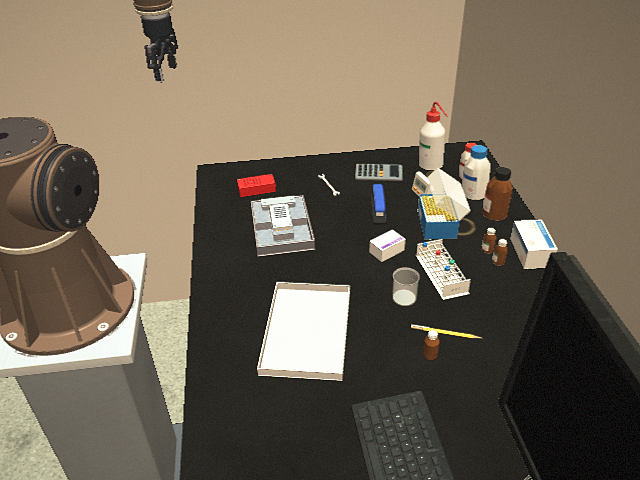

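```bash
python3 - <<'E'
import cv2
im=cv2.imread("pics/top0.png")
import numpy as np,json
from station import *
from scipy.spatial.transform import Rotation as R
k=calibration("top");K=np.array(k["mtx"]);q=k["attitude"]
Rm=R.from_quat([q[1],q[2],q[3],q[0]]).as_matrix()
def px(p):
    c=Rm.T@(np.array(p)-k["position"]); c=K@c; return c[:2]/c[2]
u,v=px([.477,.195,.035]).astype(int); print(u,v)
c=im[v-75:v+75,u-100:u+100]; print(u-100,v-75)
cv2.imwrite("pics/crop0.png",cv2.resize(c,None,fx=4,fy=4,interpolation=cv2.INTER_CUBIC))
E
```

```text
250 286
150 211
```

View pics/crop0.png

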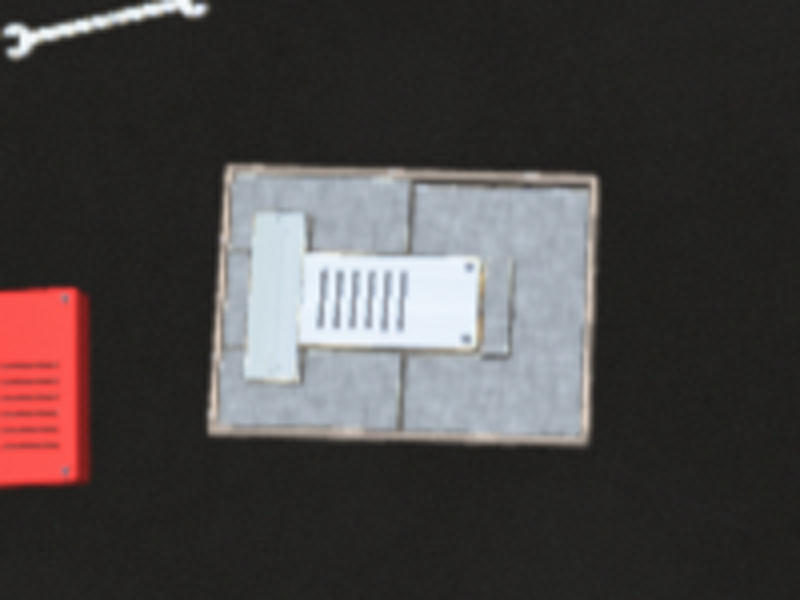

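The thing could be either the silver block in the case (top px 250,286; side 281,215) or the red look-alike (top 159,307; side 256,185). The crop shows silver ribs, two ports at the right (-y) end and the keeper at the left, so I choose the silver one. Next I fit the poses from the corners and check whether the arm can reach them.

```bash
cat > h.py <<'E'
from station import *
import numpy as np
from scipy.spatial.transform import Rotation as R
Z=np.array([0,0,1.])
def cam(n):
    k=calibration(n);q=k["attitude"]
    return np.array(k["mtx"]),R.from_quat([q[1],q[2],q[3],q[0]]).as_matrix(),np.array(k["position"])
def ray(n,uv,z):
    K,Rm,p=cam(n); d=Rm@np.linalg.inv(K)@np.array([*uv,1.]); return p+d*(z-p[2])/d[2]
def px(n,P):
    K,Rm,p=cam(n); c=K@Rm.T@(np.array(P)-p); return c[:2]/c[2]
def ori(yaw,al,flip=1):
    """yaw: of the plane's y axis frame; al: approach leans toward +y of that frame (rad from down)"""
    x=np.array([np.cos(yaw),np.sin(yaw),0]);h=np.array([-np.sin(yaw),np.cos(yaw),0])
    a=-np.cos(al)*Z+np.sin(al)*h; c=flip*x
    q=R.from_matrix(np.c_[np.cross(c,a),c,a]).as_quat()
    return [q[3],q[0],q[1],q[2]],a,h,x
E
python3 - <<'E'
from h import *
c=np.array([(228,165),(597,177),(587,443),(210,434)])/4+[150,211]
P=np.array([ray("top",u,.030) for u in c]);print(P.round(4))
for i in range(4):print(np.linalg.norm(P[i]-P[i-1]).round(4),end=" ")
yd=(P[0]+P[3]-P[1]-P[2])/2; yaw=np.arctan2(-yd[0],yd[1]);print("yaw",yaw, P.mean(0))
yd/=np.linalg.norm(yd); org=P.mean(0)+yd*.010; print("case",org)
m=np.array([(478,257),(474,350)])/4+[150,211]
M=np.array([ray("top",u,.038) for u in m]);print("mod free end mid",M.mean(0),"expected",org-yd*.048)
t=np.array([(378,234.5),(490,263.5),(474,340),(357,308)])
T=np.array([ray("top",u,.022) for u in t]);print(T.round(4),T.mean(0))
for i in range(4):print(np.linalg.norm(T[i]-T[i-1]).round(4),end=" ")
td=(T[0]+T[3]-T[1]-T[2])/2; print("tray yaw",np.arctan2(-td[0],td[1]))
print("IK case")
for f in(1,-1):
  for al in(0,.4,.5,-.3):
    q,a,h,x=ori(yaw,al,f); s=solve_ik(list(org-.027*h+Z*.06),q);print(f,al,None if s is None else np.round(s,2))
print("IK tray")
tc=T.mean(0)
for dy in range(0,360,30):
  o=""
  for f in (1,-1):
    for al in (-90,-65,-45,0,45,65,90):
      q,a,h,x=ori(np.radians(dy),np.radians(al),f)
      s=solve_ik([tc[0],tc[1],.09],q); o+="." if s is None else "Y"
    o+=" "
  print(dy,o)
E
```

```text
[[0.5412 0.2901 0.03  ]
 [0.5474 0.1021 0.03  ]
 [0.4133 0.0973 0.03  ]
 [0.4054 0.2851 0.03  ]]
0.1359 0.1882 0.1342 0.188 yaw 0.037548588469265926 [0.47680002 0.19365439 0.03      ]
case [0.47642463 0.20364734 0.03      ]
mod free end mid [0.47827276 0.15748136 0.038     ] expected [0.47822654 0.15568118 0.03      ]
[[ 0.6025 -0.0565  0.022 ]
 [ 0.5572 -0.2876  0.022 ]
 [ 0.401  -0.2574  0.022 ]
 [ 0.4491 -0.0214  0.022 ]] [ 0.50246774 -0.15572071  0.022     ]
0.1574 0.2355 0.1591 0.2408 tray yaw -0.19717290104512195
IK case
1 0 [ 0.29  0.49  2.04 -0.    0.61  0.26]
1 0.4 [ 0.    0.52  2.12  0.7   0.65 -0.63]
1 0.5 [-0.07  0.55  2.12  0.82  0.71 -0.8 ]
1 -0.3 [ 0.49  0.56  1.95 -0.38  0.8   0.74]
-1 0 [ 0.29  0.49  2.04 -0.    0.61 -2.88]
-1 0.4 [0.   0.52 2.12 0.7  0.65 2.51]
-1 0.5 [-0.07  0.55  2.12  0.82  0.71  2.34]
-1 -0.3 [ 0.49  0.56  1.95 -0.38  0.8  -2.4 ]
IK tray
0 YYYYYYY YYYYYYY 
30 YYYYYYY YYYYYYY 
60 Y.YYYYY Y.YYYYY 
90 Y.YYYYY Y.YYYYY 
120 YYYYYYY YYYYYYY 
150 YYY.YYY YYYYYYY 
180 YYYYYYY YYYYYYY 
210 YYYYYYY YYYYYYY 
240 YYYYY.Y YYYYY.Y 
270 YYYYY.Y YYYYY.Y 
300 YYYYYYY YYYYYYY 
330 YYYYYYY YYY.YYY
```

```bash
cat >> h.py <<'E'
CASE=np.array([.4765,.2031,0]); CY=.0375; TRAY=np.array([.5025,-.1557,0]); TY=-.197
G1=(-.024,-.015,.45); G2=(-.020,.010,.45-.0+2*(np.pi/2-.45)-0)  # y_m,z_m of the TCP, al+theta
def tcp(C,yaw,th,g,back=0):
    """TCP pose for module centre C, plane yaw, module tilt th (free end up), grasp g"""
    y,z,r=g; q,a,h,x=ori(yaw,r-th)
    return list(np.array(C)+h*(y*np.cos(th)+z*np.sin(th))+Z*(-y*np.sin(th)+z*np.cos(th))-back*a),q
def stat(s=""):
    print(s,"t",round(get_time_s(),2),"ee",np.round(get_ee_pos(),4),"F",np.round(get_ft_force(),1),"w",round(get_grip_width(),3),"gf",round(get_grasp_force(),1))
E
python3 - <<'E'
from h import *
C0=CASE+Z*.023
p,q=tcp(C0,CY,0,G1,.12); move_ptp(p,q); command_gripper(.85,40)
p,q=tcp(C0,CY,0,G1,.05); move_l(p,q,max_speed=.15); stat("pre")
p,q=tcp(C0,CY,0,G1); print(move_l(p,q,max_speed=.06,max_force=8)); stat("down")
import cv2
cv2.imwrite("pics/g1.png",cv2.resize(get_image("side")[140:290,180:380,::-1],None,fx=4,fy=4))
E
```

```text
pre t 3.77 ee [0.4782 0.1574 0.0532] F [-0.   0.7  1. ] w 0.851 gf 0.0
False
down t 4.76 ee [0.4775 0.1791 0.0082] F [0.5 0.3 0.4] w 0.85 gf 0.0
```

View pics/g1.png

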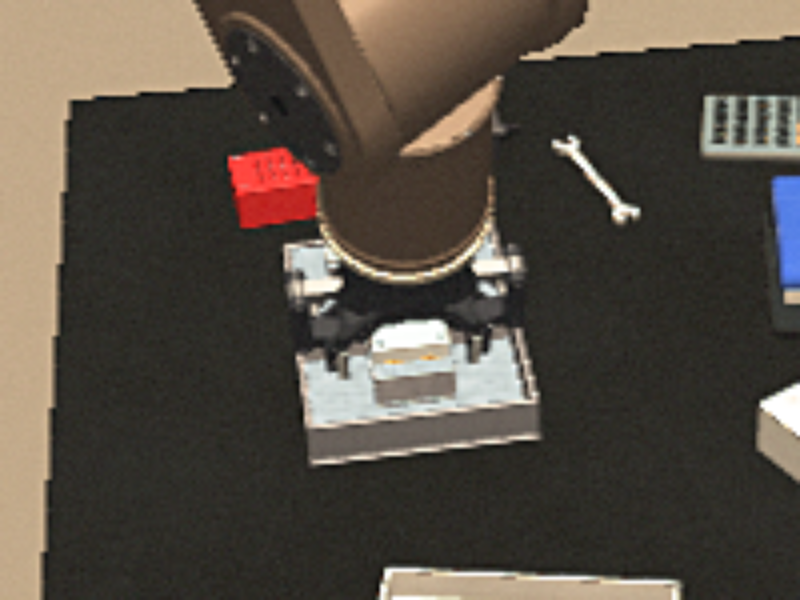

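The fingers straddle the module's free end: fingers at crop px (340,360) and (477,345), module at (412,345). It is centred, so I close and raise the free end.

```bash
python3 - <<'E'
from h import *
C0=CASE+Z*.023
command_gripper(0,40); stat("closed")
f=get_ft_force()
if get_grip_width()<.4 or np.linalg.norm(f)>35: raise SystemExit("check")
command_gripper(0,90); stat("firm")
def C(th,d=0,lift=0):   # pivot about the far lower edge, then drawn d along its own axis
    y=np.array([-np.sin(CY),np.cos(CY),0]); c,s=np.cos(th),np.sin(th)
    return CASE+y*(.048-.048*c+.015*s)+Z*(.008+.048*s+.015*c)+d*(-y*c+Z*s)+Z*lift
for th in (.07,.14,.20):
    p,q=tcp(C(th),CY,th,G1); r=move_l(p,q,max_speed=.03,max_force=40); stat(f"th{th} {r}")
    if r: raise SystemExit("force")
wait(.25)
p,q=tcp(C(.26,.004),CY,.26,G1); print(move_l(p,q,max_speed=.03,max_force=40)); stat("tilt")
E
```

```text
closed t 5.17 ee [0.4779 0.179  0.0085] F [-0.6 -2.4  8.5] w 0.536 gf 44.7
firm t 5.38 ee [0.4778 0.179  0.0087] F [-1.4 -5.6 13.2] w 0.522 gf 95.0
th0.07 False t 5.7 ee [0.4779 0.1796 0.0136] F [ 2.1 -0.7  1.8] w 0.521 gf 91.5
th0.14 False t 6.02 ee [0.4778 0.1797 0.0182] F [ 0.6 -3.5  2.8] w 0.524 gf 91.7
th0.2 False t 6.32 ee [0.4776 0.1801 0.0223] F [  0.8 -10.    4.5] w 0.521 gf 92.4
False
tilt t 6.92 ee [0.4775 0.1779 0.0274] F [ 2.3  1.  -0.8] w 0.526 gf 91.9
```

```bash
python3 - <<'E'
from h import *
import cv2
y=np.array([-np.sin(CY),np.cos(CY),0]); th=.26;c,s=np.cos(th),np.sin(th)
def C(d,lift=0): return CASE+y*(.048-.048*c+.015*s)+Z*(.008+.048*s+.015*c)+d*(-y*c+Z*s)+Z*lift
p,q=tcp(C(.04),CY,th,G1); r=move_l(p,q,max_speed=.06,max_force=30); stat(f"draw {r}")
if r: raise SystemExit
p,q=tcp(C(.04,.12),CY,th,G1); r=move_l(p,q,max_speed=.15,max_force=30); stat(f"lift {r}")
S=TRAY+Z*.050
p,q=tcp(S+Z*.15,TY,np.pi/2,G1); move_ptp(p,q); stat("above tray")
p,q=tcp(S+Z*.03,TY,np.pi/2,G1); r=move_l(p,q,max_speed=.12,max_force=30); stat(f"low {r}")
cv2.imwrite("pics/up1.png",cv2.resize(get_image("side")[230:380,230:430,::-1],None,fx=4,fy=4))
E
```

```text
draw False t 7.67 ee [0.4786 0.1428 0.0368] F [ 0.1  0.3 -2.4] w 0.523 gf 91.9
lift False t 8.62 ee [0.4782 0.1429 0.1561] F [ 0.1 -0.3 -1.7] w 0.525 gf 92.0
above tray t 9.82 ee [ 0.4988 -0.1702  0.2232] F [-0.  -0.4 -1.8] w 0.53 gf 92.2
low False t 10.97 ee [ 0.4998 -0.1704  0.1046] F [-0.6  0.4 -1.5] w 0.52 gf 92.2
```

View pics/up1.png

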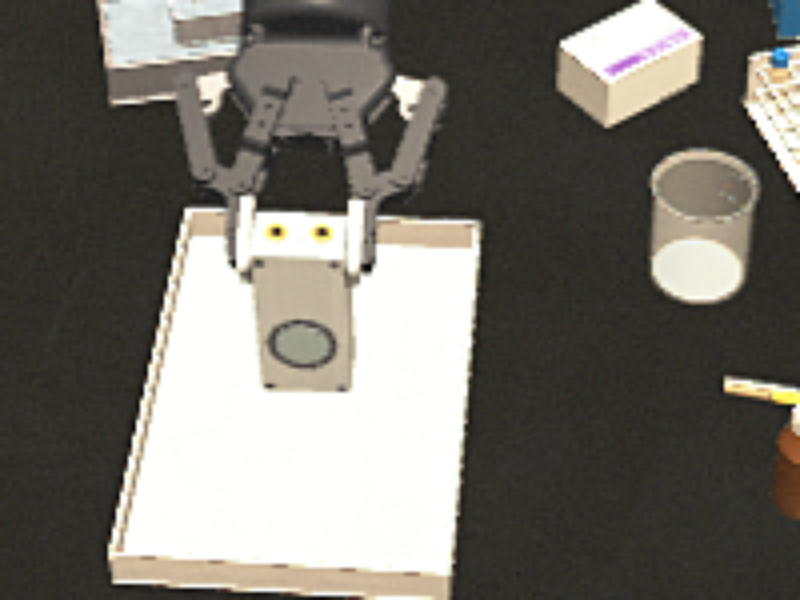

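The module hangs upright: ports up at crop px (277,231)/(322,232), window at (303,343) facing -y, tray clear below. I check the tilt against the projected corners, then lower it until contact.

```bash
python3 - <<'E'
from h import *
q,a,h,x=ori(TY,0)
S=TRAY+Z*.050
for th in (1.571,1.65,1.49):
  out=[]
  for X in(-.023,.023):
    for ym in(-.048,.048):
      g=np.array(get_ee_pos()); C=S+Z*.03
      # rotate about grasp TCP offset
      f=lambda Y,Zm,t:h*(Y*np.cos(t)+Zm*np.sin(t))+Z*(-Y*np.sin(t)+Zm*np.cos(t))
      P=C+f(G1[0],G1[1],np.pi/2)+f(ym-G1[0],-.015-G1[1],th)+X*x
      out.append(((px("side",P)-[230,230])*4).round(0).tolist())
  print(th,out)
p,q=tcp(S-Z*.004,TY,np.pi/2,G1); r=move_l(p,q,max_speed=.03,max_force=6); stat(f"touch {r}")
print("expected ee at floor",np.round(tcp(S,TY,np.pi/2,G1)[0],4), get_wrist_torque())
E
```

```text
1.571 [[251.0, 247.0], [261.0, 387.0], [348.0, 250.0], [353.0, 391.0]]
1.65 [[251.0, 244.0], [260.0, 396.0], [348.0, 247.0], [352.0, 399.0]]
1.49 [[250.0, 250.0], [262.0, 378.0], [347.0, 253.0], [354.0, 382.0]]
touch True t 11.84 ee [ 0.4996 -0.1707  0.0787] F [ 1.1 -1.4  5.2] w 0.52 gf 92.5
expected ee at floor [ 0.4996 -0.1704  0.074 ] [-0.62342839  0.00648961  0.24153242]
```

Contact came 4.7 mm early and the face is slightly foreshortened, so the module has a small tilt in the grip (about 4°). I ease the grip so it settles flat under light pressure, then release.

```bash
python3 - <<'E'
from h import *
import cv2
command_gripper(0,22); stat("soft")
p=list(get_ee_pos()); r=move_l([p[0],p[1],p[2]-.004],max_speed=.01,max_force=12); stat(f"press {r}")
cv2.imwrite("pics/up2.png",cv2.resize(get_image("side")[250:350,270:370,::-1],None,fx=6,fy=6,interpolation=cv2.INTER_CUBIC))
E
```

```text
soft t 12.06 ee [ 0.4996 -0.1707  0.0787] F [ 1.7 -1.3  4.6] w 0.523 gf 92.5
press True t 12.28 ee [ 0.4996 -0.1709  0.0787] F [0.3 2.5 6.5] w 0.522 gf 92.9
```

View pics/up2.png

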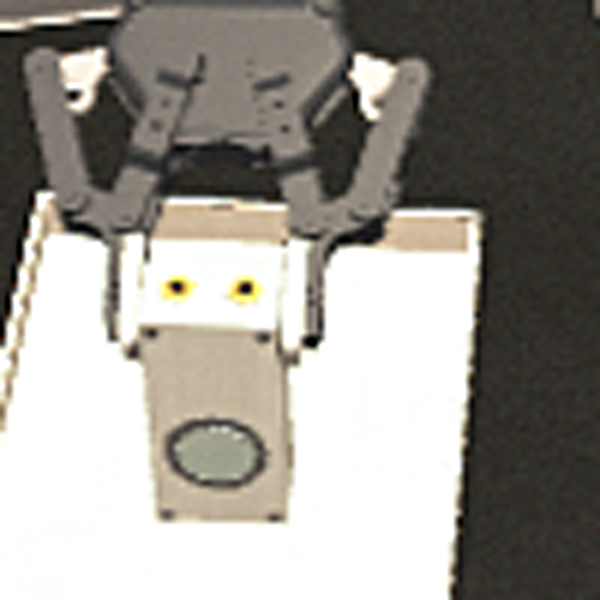

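The window's height-to-width ratio of 0.70 matches an upright face (0.69 expected), and the face spans (215,327) to (215,520) in the crop. It stands flush, having just slid about 4 mm along the fingers. Release, back off and go round to the window side.

```bash
python3 - <<'E'
from h import *
import cv2
command_gripper(.85); stat("open")
_,a,h,x=ori(TY,G1[2]-np.pi/2)
p=np.array(get_ee_pos())-.10*a; move_l(list(p),max_speed=.12); stat("back")
cv2.imwrite("pics/up3.png",cv2.resize(get_image("side")[250:350,270:370,::-1],None,fx=6,fy=6,interpolation=cv2.INTER_CUBIC))
q,_,_,_=ori(TY,0); p[2]=.28; p[:2]=TRAY[:2]; move_ptp(list(p),q); stat("over")
S=TRAY+Z*.050
p,q=tcp(S,TY,np.pi/2,G2,.12); print(np.round(p,3),np.round(solve_ik(p,q),2),np.round(get_qpos(),2))
E
```

```text
open t 12.72 ee [ 0.4994 -0.1709  0.0783] F [0.6 0.2 0. ] w 0.849 gf 0.0
back t 13.7 ee [ 0.5167 -0.0831  0.1216] F [-0.9 -0.1 -0.3] w 0.849 gf 0.0
over t 15.01 ee [ 0.5018 -0.1554  0.279 ] F [-0.3 -0.2 -0.7] w 0.848 gf 0.0
[ 0.483 -0.252  0.122] [-0.99  0.95  1.58  0.68  1.58 -1.15] [-0.36  0.26  1.82 -0.    1.07 -0.16]
```

View pics/up3.png

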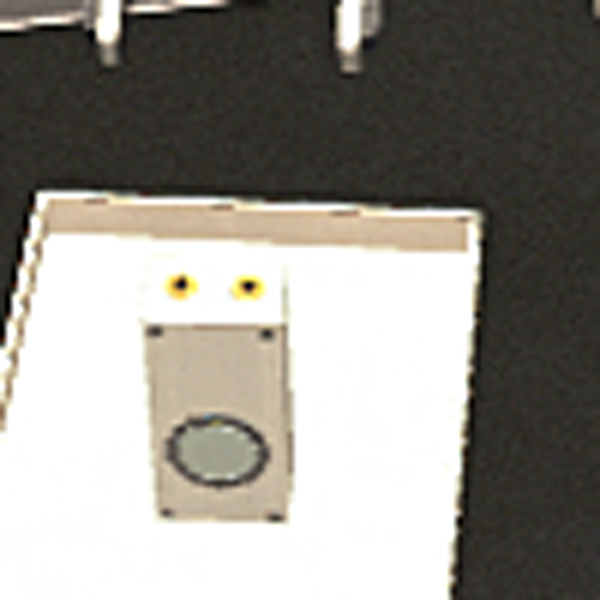

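The module stands free and upright: ports (180,286)/(248,288), bottom front edge at (222,519). I locate that edge, then regrasp from the window side.

```bash
python3 - <<'E'
from h import *
_,_,h,x=ori(TY,0)
b=ray("side",[270+222/6,250+519/6],.004); t=ray("side",[270+216/6,250+325/6],.096)
S=TRAY.copy(); 
for P in (b,t):
    d=P-TRAY; print("x,y of window face mid rel. tray frame",d@x,d@h)
S=TRAY+Z*.050
e=((b+t)/2-TRAY)@h+.015; ex=((b+t)/2-TRAY)@x
print("offset along",e,"across",ex)
if abs(e)>.008 or abs(ex)>.006: raise SystemExit("look")
S=S+e*h
p,q=tcp(S,TY,np.pi/2,G2,.10); move_ptp([p[0],p[1],p[2]+.08],q); stat("pre+")
move_l(p,max_speed=.12); stat("pre")
p,q=tcp(S,TY,np.pi/2,G2); r=move_l(p,q,max_speed=.06,max_force=3); stat(f"in {r}")
print(np.round(p,4)); np.save("S.npy",S)
import cv2
cv2.imwrite("pics/up4.png",cv2.resize(get_image("side")[230:380,230:430,::-1],None,fx=4,fy=4))
E
```

```text
x,y of window face mid rel. tray frame -0.0005787266089470511 -0.014054712015039258
x,y of window face mid rel. tray frame 0.0010409421971718821 -0.014842109252722191
offset along 0.0005515893661192737 across 0.0002311077941124155
pre+ t 15.97 ee [ 0.487  -0.2324  0.1931] F [-0.2 -0.  -0.2] w 0.852 gf 0.0
pre t 16.78 ee [ 0.4871 -0.2337  0.1139] F [-0.3  0.5  0.4] w 0.849 gf 0.0
in False t 18.6 ee [ 0.5046 -0.1456  0.0701] F [-0.4  0.   0.7] w 0.845 gf 0.0
[ 0.5046 -0.1454  0.07  ]
```

View pics/up4.png

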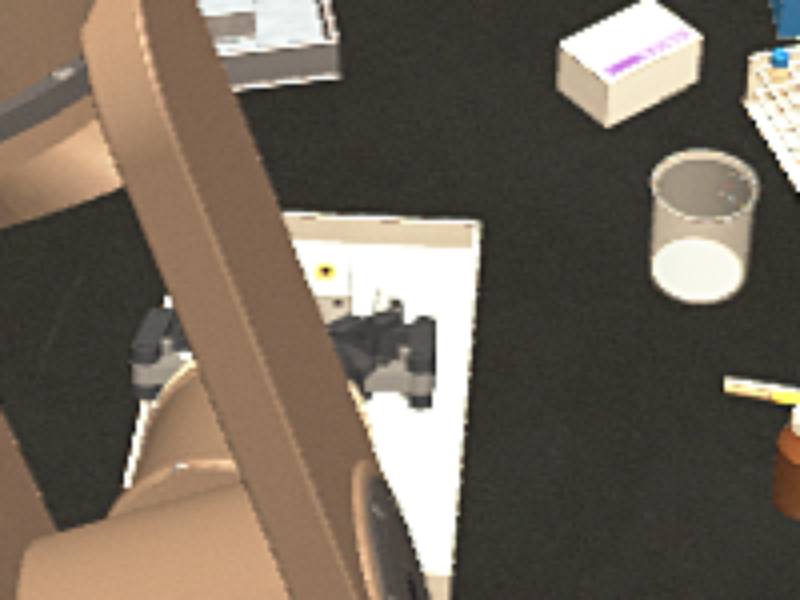

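The module's visible port is at crop px (325,271), and the right finger tip is beside it at (395,305), with nothing touched. I grip, lift and turn it over, stopping just above the floor.

```bash
python3 - <<'E'
from h import *
import cv2
S=np.load("S.npy"); command_gripper(0,70); stat("grip")
if get_grip_width()<.4: raise SystemExit
p,q=tcp(S+Z*.06,TY,np.pi/2,G2); move_l(p,q,max_speed=.08); stat("up")
for d in (115,140,160,180):
    p,q=tcp(S+Z*.06,TY,np.radians(d),G2); move_l(p,q,max_speed=.02)
stat("turned")
T=TRAY+Z*.017
p,q=tcp(T+Z*.03,TY,np.pi,G2); r=move_l(p,q,max_speed=.06,max_force=15); stat(f"low {r}")
cv2.imwrite("pics/fl.png",cv2.resize(get_image("side")[230:380,230:430,::-1],None,fx=4,fy=4))
E
```

```text
grip t 19.01 ee [ 0.5046 -0.1455  0.0701] F [ 0.6 -2.   3.3] w 0.525 gf 71.0
up t 19.91 ee [ 0.5045 -0.1453  0.1298] F [-0.6 -0.1 -1.5] w 0.523 gf 71.2
turned t 22.65 ee [ 0.5063 -0.136   0.0998] F [-0.3 -0.3 -1. ] w 0.526 gf 71.4
low False t 23.85 ee [ 0.5066 -0.1361  0.0373] F [ 0.1  0.4 -1.3] w 0.531 gf 71.4
```

View pics/fl.png

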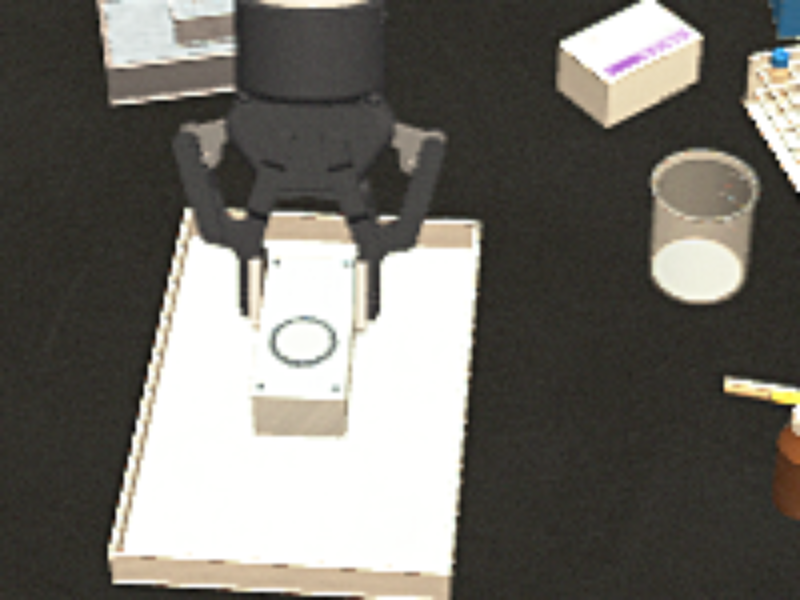

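The window faces up at crop px (303,342), with the module level above the tray floor. Next I lower it gently to contact.

```bash
python3 - <<'E'
from h import *
T=TRAY+Z*.017
p,q=tcp(T-Z*.003,TY,np.pi,G2); r=move_l(p,q,max_speed=.025,max_force=5); stat(f"touch {r}"); print("z expected at floor",p[2]+.003)
z=get_ee_pos()
r=move_l([z[0],z[1],z[2]-.003],max_speed=.01,max_force=15); stat(f"press {r}"); print(get_wrist_torque())
E
```

```text
touch True t 24.97 ee [ 0.5063 -0.1362  0.0076] F [-0.5  0.8  8. ] w 0.525 gf 72.5
z expected at floor 0.007000000000000004
press True t 25.18 ee [ 0.5063 -0.1362  0.0076] F [-0.9  3.   9.8] w 0.526 gf 72.7
[ 0.10146442  0.00876938 -0.04003695]
```

```bash
python3 - <<'E'
from h import *
import cv2
command_gripper(.85); stat("open")
_,a,h,x=ori(TY,G2[2]-np.pi)
move_l(list(np.array(get_ee_pos())-.10*a),max_speed=.12); p=get_ee_pos(); move_l([p[0],p[1]+.12,p[2]+.12],max_speed=.15); stat("away")
for t in ("module_center","beaker","carton","bottle"):
    if t=="module_center": im=get_image("side"); cv2.imwrite("pics/end.png",im[:,:,::-1])
    print(t,[(np.round(d["position"],3).tolist(),round(d["confidence"],2)) for d in find_in("side",t)][:2])
E
```

```text
open t 25.56 ee [ 0.5059 -0.1362  0.0071] F [ 0.7  1.  -0.2] w 0.849 gf 0.0
away t 27.82 ee [0.5136 0.0258 0.2161] F [-0.8 -0.5 -0.4] w 0.851 gf 0.0
module_center [([0.503, -0.17, 0.032], 0.7), ([0.421, 0.361, 0.028], 0.7)]
beaker [([0.723, -0.105, 0.044], 0.89)]
carton [([0.713, 0.059, 0.034], 0.65)]
bottle [([0.725, -0.262, 0.038], 0.66)]
```

View pics/end.png

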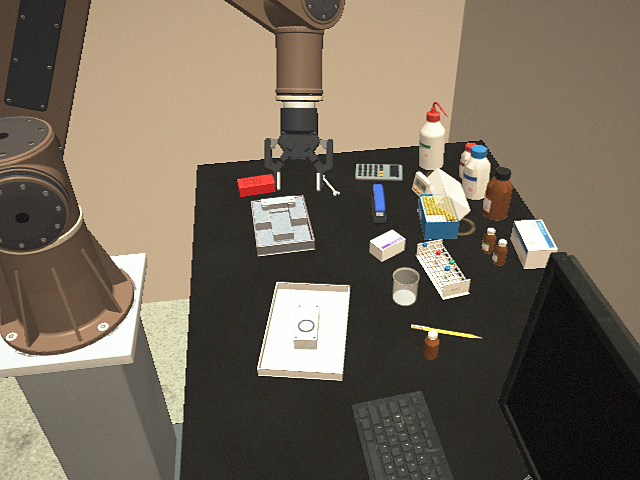

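The module lies flat in the tray with its window up at (306,325). The case is empty, the bystanders are where they were, and the arm is clear.

```bash
python3 -c "
from station import *
print(hand_in())"
```

```text
the job is handed in; nothing more can be done
None
```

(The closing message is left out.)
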